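# Slide a lamp mounting ring into the jig's pocket

## Robot

A 6-joint arm with a two-finger parallel gripper is mounted at the origin on the work surface; the furniture and walls round the work are solid. World frame = base frame: x ahead of the robot, y to its left, z up, the work surface at z = 0. Lengths are in m, angles in degrees, forces in N, time in s.
With the tool pointing down it reaches from about 0.275 to 0.725 m from the base axis. Payload 5.6 kg.
Tool frame: the origin (TCP) lies on the centre line of the jaws, within the pads' length; the fingertips stand 25 mm ahead of it and the grasp point (between the pads) lies 6 mm ahead of it; z points along the fingers, y is the line along which they close (so a half turn about z gives the same grasp; the last joint's range is limited). The gripper opens to 85 mm and grips with 20 to 120 N. Pads are 22 mm wide; open, the fingers measure 114 mm over their backs; the gripper's body (76 mm by 85 mm) begins 54 mm behind the grasp point. The pads swing forward as they close: fully open they stand 13 mm farther back than shut.
Start: joints at [-51.303, 14.616, 6.199, 0, -81.583, -16.306], TCP at [0.21, -0.509, 0.231] pointing down, gripper open.
Joint ranges: [-168.99, 168.99], [-69.2, 112.95], [-62.41, 85.93], [-164.36, 98.24], [-168.68, -3.75], [-174.98, 174.98]. Speed limits (degrees/s): [147.25, 147.25, 180, 180, 180, 180].

## Interface

Orientations are given as a 3x3 rotation matrix whose columns are the frame's x, y, z axes.
In Python, from rig import robot gives the robot as it stands. The module is installed in compiled form; this text tells all that it offers.
- The arm moves only by the tool apply_moves, never from a script. Its argument "deltas" is a list of rows, each an object of numbers: "tx", "ty", "tz": the shift along the tool's x, y, z in m; "turn": the turn about the tool's z in degrees. In form: [{"tx": .., "ty": .., "tz": .., "turn": ..}, ...]. A call has 1 to 12 rows; each row is the pose to reach, as a shift and turn from the pose commanded when the call began, along the tool's axes at that moment; what a row does not reach only later rows make up. A row lasts 1/10 s, in which the tool goes at most 50 mm and 8.59 degrees, less where a joint would pass 70% of its speed; a pose out of reach is approached as far as the arm can. A call with a gripper value outside its range is refused whole. "grip" is the finger opening in m, from 0 to 0.0854, set as the call begins (left out, the last holds). The fingers move at their own pace and stop on an object; the grip force is fixed at half the most. Time passes only in rows, so rows that repeat a pose let the fingers close. It gives the time, the measured TCP pose, the force, the opening and the grip force at its end, in the units of the state.
- robot.sense(): the state, without advancing time (a new reading comes with each control period).
- robot.snapshot(name): name is "scene" or "top" or "wrist"; returns a dict with "pixels" (420x560x3 uint8, red, green, blue), "vertical_fov" (degrees; the focal length in pixels is half the picture's height over the tangent of half this angle, whatever the lens; pixels are square), "cx", "cy" (the principal point, pixels), "R" (3x3) and "t" (3): a world point X has camera coordinates R X + t; the wrist camera has in their place "T_tool_cam" (4x4, takes a point from camera to tool coordinates, whose origin is the TCP and whose axes are the flange's). Camera axes: x right, y down, z forward; pixel columns grow to the right and rows downward; lengths in m; the calibration is good to about 2 mm. A picture is of the moment at which its call begins: read the wrist's pose just before it. There is no depth.
- robot.sign_off(): hands the job in; it is judged then, once.
The state is a dict: "clock": time; "q": joint angles; "qvel": joint speeds; "effort": joint torques, N m; "tool_pos": TCP position; "tcp_rot": TCP orientation; "contact_force": force on the tool from outside, world axes, zero at the start; "torque": the same for the moment, N m; "width": opening from 0.0 (shut) to 1.0 (fully open); "grip_force": force on a finger pad.
Only numpy, scipy, OpenCV 4.12 (cv2) and the standard library are available. Lean on these libraries where they do the work, as an engineer would, in place of code of your own. Each camera call takes 0.05 s, during which the arm holds its last target. There are 200 camera calls.

## Task

Slide the flat aluminium lamp ring across the plywood jig until it drops into the round pocket and lies flat on the pocket's floor, ready for drilling. Keep it lying on the jig all the way (push or drag it, do not lift it off), leave the tape measure and the multimeter where they are, then take the hand away.

Things in the scene. Friction and masses are not known exactly. Their poses are not given: they have to be found in the camera images.
- lamp_ring: flat bare-aluminium disc with a round bore right through, loose, 110 mm outside, bore 46 mm, 10 mm thick, 0.13 to 0.25 kg, three small dark dots on top; origin at the centre of its underside, z up. It starts flat on the jig's top, at the end away from the pocket and clear of it. Closed fingertips fit down into the bore and can drag it
- jig: plywood board fixed firmly to the bench, 180 mm (its x) by 300 mm (its y) by 18 mm thick, four flush screws at the corners; origin at the centre of its underside, on the bench; z up. Its top is 18 mm above the bench. It may stand turned any way round
- pocket (a point): centre of the floor of the round pocket in the jig, 75 mm from the jig's centre along the jig's +y axis, 13 mm above the bench. The pocket is 114 mm in diameter and 5 mm deep with a slightly chamfered rim, a flat darker-brown floor and a small dark centre dot; the seated ring stands 5 mm proud of the jig's top
- tape_measure: yellow and black tape measure, 62 x 78 x 33 mm, loose on the bench on the robot's left, bystander; origin at the centre of its underside
- multimeter: yellow and black handheld multimeter, 150 x 74 x 54 mm, loose on the bench on the robot's right, bystander; origin at the centre of its underside
Things that resemble listed ones, but are neither listed nor needed, are in the scene too. Several things have the shape of the lamp_ring; the one meant has the colours described above.

How it is judged:
By the outcome, as a careful person would: the job done as asked, in the order asked, and still so for the second after the job is handed in, with the robot touching nothing.
It also fails if it takes over 42 s, if anything falls off the work surface, if the arm or the gripper's body presses on something with over 40 N, if the wrist force passes 120 N, or if a joint passes its speed limit or range.

## Working session

There is one attempt and no reset: what is moved stays moved. The work goes in short steps, Python scripts to look and compute and a tool call to move; the robot and the scene stay as the last step left them, time stands still between calls to the robot, and variables do not carry over. Pictures are saved under pics/ and viewed, at most 10 in all, crops included, and the job is handed in when it is done.

Besides the shell and the picture viewer there is one more tool, called after ">>>" as a command line: name --argument value ..., lists and objects as JSON in quotes. apply_moves: Moves the arm, as the interface text tells. Its arguments: {"type":"object","properties":{"deltas":{"type":"array","items":{"type":"object","properties":{"tx":{"type":"number"},"ty":{"type":"number"},"tz":{"type":"number"},"turn":{"type":"number"}}}},"grip":{"type":"number"}},"required":["deltas"]}

```bash
mkdir -p pics; cat > h.py <<'E'
import numpy as np, cv2
from rig import robot
def snap(name,f):
    s=robot.sense(); d=robot.snapshot(name)
    cv2.imwrite('pics/'+f+'.png',cv2.cvtColor(d['pixels'],cv2.COLOR_RGB2BGR))
    if 'R' not in d:
        T=np.array(d['T_tool_cam']);Rt=np.array(s['tcp_rot'])
        Rwc=Rt@T[:3,:3];c=Rt@T[:3,3]+np.array(s['tool_pos'])
        d['R']=Rwc.T;d['t']=-Rwc.T@c
    np.savez('pics/'+f+'.npz',**{k:np.array(v) for k,v in d.items()})
    return d
def load(f): return dict(np.load('pics/'+f+'.npz'))
def K(d): 
    f=210/np.tan(np.radians(float(d['vertical_fov'])/2)); return np.array([[f,0,float(d['cx'])],[0,f,float(d['cy'])],[0,0,1]])
def world(d,px,z):
    R=np.array(d['R']);c=-R.T@np.array(d['t'])
    p=np.atleast_2d(px).astype(float);r=(R.T@np.linalg.inv(K(d))@np.c_[p,np.ones(len(p))].T).T
    return c+r*((z-c[2])/r[:,2])[:,None]
def proj(d,X):
    return cv2.projectPoints(np.atleast_2d(X).astype(float),cv2.Rodrigues(np.array(d['R']))[0],np.array(d['t'],float),K(d),None)[0][:,0]
E
python3 - <<'E'
from h import *
for n in('top','scene'):
    d=snap(n,n+'0'); print(n,d['vertical_fov'],d['R'],d['t'])
s=robot.sense();print(s['tcp_rot'],s['tool_pos'],s['clock'])
E
```

```text
top 42.527920904043 [[ 2.36670193e-02 -9.99719421e-01 -9.75543880e-04]
 [-9.93372606e-01 -2.34069582e-02 -1.12529905e-01]
 [ 1.12475497e-01  3.63232600e-03 -9.93647860e-01]] [-0.03004161  0.44542027  1.59732686]
scene 42.38683580656178 [[-0.67909586 -0.73395851  0.01156391]
 [-0.56192116  0.50965284 -0.65153556]
 [ 0.47230649 -0.44895311 -0.75852995]] [0.29828886 0.29806233 1.39417195]
[[-9.24618587e-01 -3.80893601e-01 -7.30615318e-04]
 [-3.80894291e-01  9.24617310e-01  1.53919953e-03]
 [ 8.92683182e-05  1.70145970e-03 -9.99998549e-01]] [ 0.20937955 -0.50811633  0.22988327] 0.1
```

View pics/top0.png

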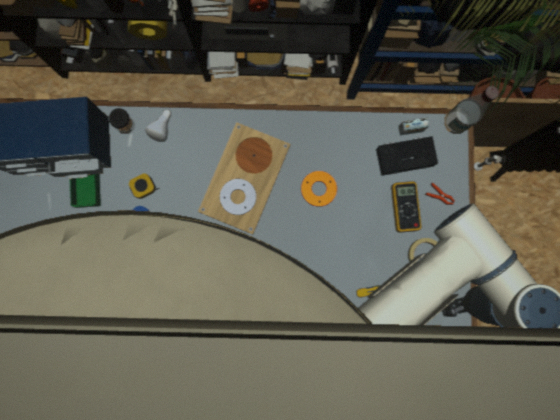

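View pics/scene0.png

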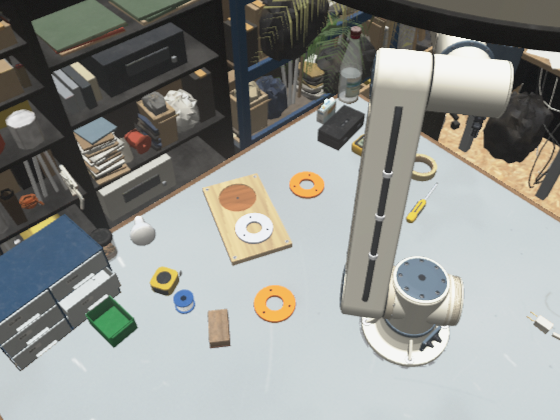

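The top view shows the jig with the pocket at about (254,155) and the aluminium ring at (238,197). In the scene view they are at (238,197) and (254,228). The orange rings are decoys. Next I'll measure both precisely.

```bash
python3 - <<'E'
from h import *
def blob(m,seed):
    n,l,st,c=cv2.connectedComponentsWithStats(m.astype(np.uint8)); 
    ids,ct=np.unique(l[seed[1]-14:seed[1]+15,seed[0]-14:seed[0]+15],return_counts=True)
    k=[(c_,i) for i,c_ in zip(ids,ct) if i]; i=max(k)[1]
    cs,_=cv2.findContours((l==i).astype(np.uint8),cv2.RETR_EXTERNAL,cv2.CHAIN_APPROX_NONE)
    return max(cs,key=cv2.contourArea)[:,0]
def circ(P):
    A=np.c_[2*P[:,:2],np.ones(len(P))];x=np.linalg.lstsq(A,(P[:,:2]**2).sum(1),rcond=None)[0]
    return x[:2],np.sqrt(x[2]+x[:2]@x[:2])
for n,rs,ps in(('top0',(238,197),(254,155)),('scene0',(254,228),(238,197))):
    d=load(n);im=d['pixels'];h=cv2.cvtColor(im,cv2.COLOR_RGB2HSV).astype(int)
    print(im[ps[1],ps[0]-8],im[rs[1],rs[0]-13])
    x=blob((h[...,1]<45)&(h[...,2]>140),rs);print(n,'ring',circ(world(d,x,.028)))
    w=im.astype(int);x=blob((w[...,0]>w[...,2]*1.6)&(w[...,0]<175),ps)
    hull=cv2.convexHull(x)[:,0];print('pocket',len(x),circ(world(d,hull,.016)))
    # board corners
    m=((h[...,1]>50)&(h[...,0]<28)).astype(np.uint8);m[:, :190]=0;m[:,292 if n=='top0' else 290:]=0
    if n=='top0': m[:120]=0
    b=blob(m,(265,175) if n=='top0' else (232,228));r=cv2.boxPoints(cv2.minAreaRect(b))
    ap=cv2.approxPolyDP(cv2.convexHull(b),6,True)[:,0];print(ap.tolist(),world(d,ap,.018)[:,:2].round(4).tolist())
E
```

```text
[107  70  39] [129 136 143]
top0 ring (array([0.49012182, 0.09158689]), np.float64(0.0531742216310245))
pocket 280 (array([0.55013136, 0.07534814]), np.float64(0.1466893619991821))
[[236, 123], [289, 144], [252, 233], [198, 210]] [[0.7181, 0.1035], [0.656, -0.0609], [0.3802, 0.0447], [0.446, 0.2098]]
[183 131  95] [238 239 242]
scene0 ring (array([0.49211468, 0.08681344]), np.float64(0.05503315438404508))
pocket 4 (array([0.67966035, 0.03389634]), np.float64(0.004406372745423298))
[[256, 174], [289, 246], [233, 264], [203, 188]] [[0.6587, -0.0647], [0.3788, 0.052], [0.4372, 0.2084], [0.7226, 0.0966]]
```

```bash
python3 - <<'E'
from h import *
t,s=load('top0'),load('scene0')
E=[(0,238),(140,212),(250,235),(330,283),(370,322)]
for h in(.7,.8,.9,1,1.1,1.2):
    w=world(t,E,h);print(h,w[:,:2].round(2).tolist(),proj(s,w).round().tolist())
st=robot.sense();R=np.array(st['tcp_rot'])
print((R.T@(np.array([.47,.07,.25])-st['tool_pos'])).round(3))
E
```

```text
0.7 [[0.31, 0.45], [0.36, 0.21], [0.33, 0.02], [0.25, -0.12], [0.18, -0.19]] [[128.0, 142.0], [233.0, 64.0], [326.0, 32.0], [407.0, 23.0], [456.0, 23.0]]
0.8 [[0.31, 0.4], [0.35, 0.19], [0.32, 0.01], [0.25, -0.11], [0.19, -0.17]] [[147.0, 73.0], [245.0, 8.0], [334.0, -19.0], [412.0, -27.0], [460.0, -27.0]]
0.9 [[0.3, 0.35], [0.34, 0.16], [0.31, 0.01], [0.25, -0.1], [0.2, -0.16]] [[168.0, -6.0], [260.0, -59.0], [344.0, -80.0], [419.0, -87.0], [465.0, -86.0]]
1 [[0.3, 0.3], [0.33, 0.14], [0.31, 0.0], [0.25, -0.09], [0.21, -0.14]] [[194.0, -100.0], [277.0, -138.0], [356.0, -154.0], [427.0, -158.0], [471.0, -157.0]]
1.1 [[0.29, 0.25], [0.32, 0.11], [0.3, -0.0], [0.25, -0.08], [0.22, -0.12]] [[224.0, -210.0], [298.0, -233.0], [371.0, -243.0], [437.0, -245.0], [478.0, -244.0]]
1.2 [[0.29, 0.2], [0.31, 0.09], [0.29, -0.0], [0.26, -0.07], [0.23, -0.1]] [[260.0, -345.0], [324.0, -351.0], [389.0, -354.0], [449.0, -354.0], [487.0, -353.0]]
[-0.461  0.435 -0.019]
```

```bash
python3 - <<'E'
from h import *
t,s=load('top0'),load('scene0')
for z in(0,.2,.4,.6,.8):
    print(z,proj(s,[[0,0,z],[.1,-.2,z],[.21,-.51,z]]).round().tolist(),proj(t,[[0,0,z],[.1,-.2,z],[.21,-.51,z]]).round().tolist())
d=snap('wrist','w0')
E
```

```text
0 [[404.0, 327.0], [421.0, 260.0], [455.0, 186.0]] [[264.0, 362.0], [332.0, 329.0], [435.0, 294.0]]
0.2 [[419.0, 284.0], [437.0, 215.0], [471.0, 138.0]] [[262.0, 375.0], [340.0, 337.0], [458.0, 297.0]]
0.4 [[438.0, 229.0], [456.0, 158.0], [492.0, 81.0]] [[260.0, 392.0], [351.0, 348.0], [488.0, 302.0]]
0.6 [[464.0, 157.0], [481.0, 84.0], [517.0, 10.0]] [[257.0, 415.0], [365.0, 363.0], [529.0, 307.0]]
0.8 [[499.0, 57.0], [514.0, -13.0], [550.0, -81.0]] [[253.0, 451.0], [388.0, 385.0], [591.0, 315.0]]
```

```bash
python3 - <<'E'
from h import *
im=cv2.imread('pics/scene0.png')[0:350,330:560];w=cv2.imread('pics/top0.png')[190:420,330:560]
w0=cv2.imread('pics/w0.png')
a=cv2.resize(im,None,fx=1.7,fy=1.7,interpolation=3);b=cv2.resize(w,(a.shape[1],391),interpolation=3);b=np.vstack([b,np.zeros((a.shape[0]-391,a.shape[1],3),np.uint8)])
cv2.imwrite('pics/c0.png',np.hstack([a,b]))
E
```

```text
(no output)
```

View pics/c0.png

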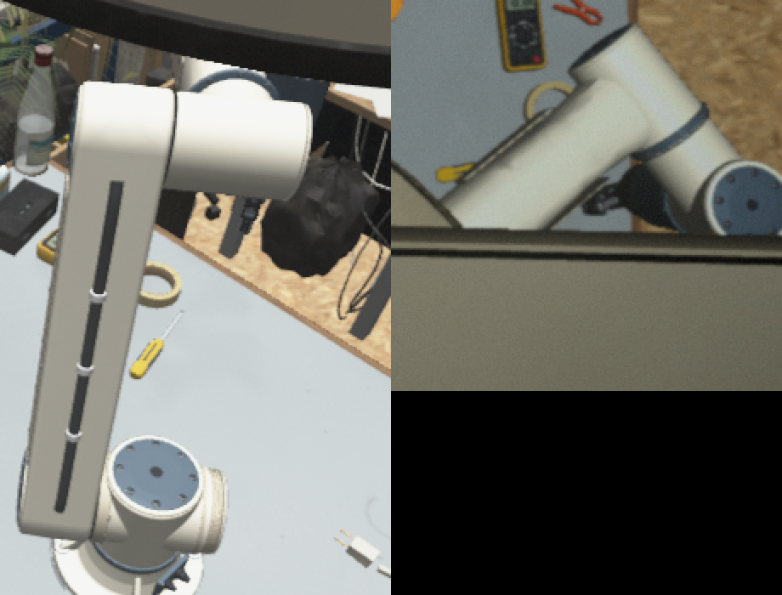

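The elbow sits below the shade rim, which I estimate at 0.85 m or higher. I'll move in two stages at constant height and watch the force, closing the fingers and turning the tool on the way.

>>> apply_moves --deltas '[{"tx": -0.036, "ty": 0.034, "tz": -0.001}, {"tx": -0.072, "ty": 0.068, "tz": -0.003}, {"tx": -0.108, "ty": 0.102, "tz": -0.005, "turn": 4}, {"tx": -0.144, "ty": 0.136, "tz": -0.006, "turn": 8}, {"tx": -0.18, "ty": 0.17, "tz": -0.008, "turn": 12}, {"tx": -0.216, "ty": 0.204, "tz": -0.009, "turn": 16}]' --grip 0

```text
schema error: expected keys tx, ty, tz, turn
```

```bash
python3 - <<'E'
from h import *
snap('scene','scene1')
st=robot.sense();R=np.array(st['tcp_rot'])
print(st['tool_pos'],st['clock'],st['contact_force'],st['q'])
print((R.T@(np.array([.47,.07,.25])-st['tool_pos'])).round(3))
print(np.degrees(np.arctan2(-R[1,0],-R[0,0])))
E
```

```text
[ 0.2094392  -0.50827758  0.23015456] 0.2 [ 0.16561486 -0.17689572 -0.49482395] [-5.13030057e+01  1.46407194e+01  6.16083385e+00 -1.33446691e-02
 -8.15817101e+01 -1.63065735e+01]
[-0.461  0.435 -0.019]
22.38846259792034
```

View pics/scene1.png

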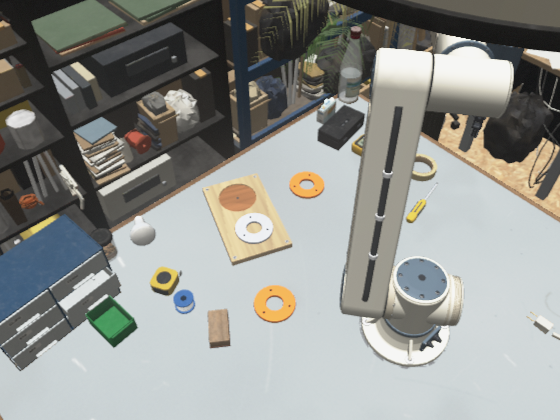

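The call was refused because every row needs all four keys. The picture is unchanged: nothing has moved.

>>> apply_moves --deltas '[{"tx": -0.036, "ty": 0.034, "tz": -0.001, "turn": 0}, {"tx": -0.072, "ty": 0.068, "tz": -0.003, "turn": 0}, {"tx": -0.108, "ty": 0.102, "tz": -0.005, "turn": 4}, {"tx": -0.144, "ty": 0.136, "tz": -0.006, "turn": 8}, {"tx": -0.18, "ty": 0.17, "tz": -0.008, "turn": 12}, {"tx": -0.216, "ty": 0.204, "tz": -0.009, "turn": 16}]' --grip 0

```text
clock: 0.8
tool_pos: [0.3318, -0.2358, 0.2399]
tcp_rot: [[-0.994, -0.108, 0.001], [-0.108, 0.994, -0.0], [-0.001, -0.0, -1.0]]
contact_force: [2.5, -0.8, 0.9]
width: 0.005
grip_force: 0.0
```

```bash
python3 - <<'E'
from h import *
snap('scene','scene2')
st=robot.sense();R=np.array(st['tcp_rot'])
print(st['tool_pos'],st['clock'],st['contact_force'],st['q'])
print((R.T@(np.array([.47,.07,.25])-st['tool_pos'])).round(3))
print(np.degrees(np.arctan2(-R[1,0],-R[0,0])))
E
```

```text
[ 0.33464225 -0.23041814  0.23996817] 0.85 [-0.05239695  4.05282667 -0.98603351] [-12.3717596   -2.19565746 -11.58871966  -0.16504782 -80.47509939
 -71.45065873]
[-0.167  0.284 -0.009]
6.150283982314184
```

View pics/scene2.png

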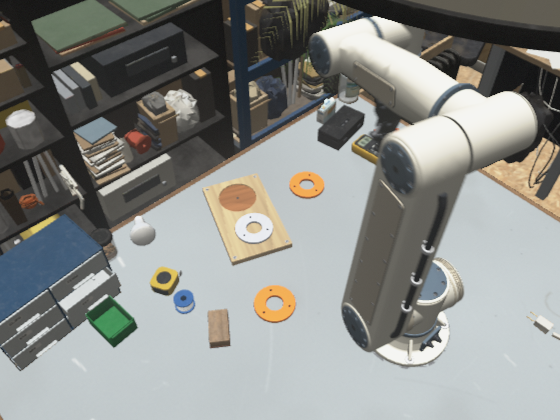

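The arm swings clear beneath the shade, so I'll go on to a viewpoint near the ring.

>>> apply_moves --deltas '[{"tx": -0.021, "ty": 0.036, "tz": -0.001, "turn": 3}, {"tx": -0.042, "ty": 0.071, "tz": -0.002, "turn": 6}, {"tx": -0.063, "ty": 0.107, "tz": -0.003, "turn": 9}, {"tx": -0.084, "ty": 0.142, "tz": -0.004, "turn": 12}, {"tx": -0.105, "ty": 0.178, "tz": -0.005, "turn": 15}, {"tx": -0.126, "ty": 0.213, "tz": -0.006, "turn": 18}, {"tx": -0.147, "ty": 0.249, "tz": -0.007, "turn": 21}, {"tx": -0.167, "ty": 0.284, "tz": -0.009, "turn": 24}, {"tx": -0.167, "ty": 0.284, "tz": -0.009, "turn": 24}, {"tx": -0.167, "ty": 0.284, "tz": -0.009, "turn": 24}]' --grip 0

```text
clock: 1.85
tool_pos: [0.4658, 0.0638, 0.2482]
tcp_rot: [[-0.954, 0.301, -0.001], [0.301, 0.954, -0.0], [0.001, -0.001, -1.0]]
contact_force: [0.8, -0.5, -0.9]
width: 0.0
grip_force: 0.0
```

```bash
python3 - <<'E'
from h import *
d=snap('wrist','w1')
st=robot.sense();R=np.array(st['tcp_rot'])
print(st['tool_pos'],st['clock'],st['contact_force'],st['q'])
print(np.degrees(np.arctan2(-R[1,0],-R[0,0])),proj(d,[[.491,.0885,.028],[.62,.047,.013],[.55,.074,.018]]))
E
```

```text
[0.46562981 0.06298848 0.24842233] 1.9 [ 0.2322164  -0.60507807  0.59001441] [ 2.68900195e+01  5.19620506e+00 -2.78423586e+00  2.68204822e-03
 -8.20677249e+01 -1.34451926e+02]
-17.561545466905166 [[307.3907031  193.44680677]
 [303.38128385 289.40127731]
 [308.69951825 238.62551225]]
```

View pics/w1.png

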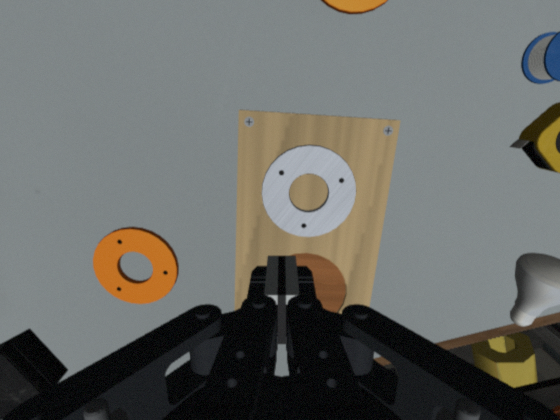

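The wrist view shows the ring centred at about (309,191) with its bore at (309,192). Pocket arc edges are visible around (310,290), and the calibration projections agree with all of this. Next I'll fit circles to the ring and pocket.

```bash
python3 - <<'E'
from h import *
from scipy.optimize import least_squares
def circ(P,r):
    f=least_squares(lambda c:np.hypot(*(P[:,:2]-c).T)-r,P[:,:2].mean(0),loss='soft_l1',f_scale=.001);return f.x.round(4),np.abs(f.fun).mean().round(4),len(P)
def edge(d,m,seed,z,c,r,hole=False):
    m=cv2.morphologyEx(m.astype(np.uint8),cv2.MORPH_OPEN,np.ones((3,3)))
    out=[]
    for ct in cv2.findContours(m,cv2.RETR_LIST,cv2.CHAIN_APPROX_NONE)[0]:
        p=ct[:,0]; w=world(d,p,z); out.append(w[np.abs(np.hypot(*(w[:,:2]-c).T)-r)<.008])
    return np.vstack(out)
for n in('w1','scene0','top0'):
    d=load(n);im=d['pixels'];h=cv2.cvtColor(im,cv2.COLOR_RGB2HSV).astype(int)
    wh=(h[...,1]<45)&(h[...,2]>(110 if n=='top0' else 140)); c=np.array([.491,.0885])
    print(n,'ring',circ(edge(d,wh,0,.028,c,.055),.055),'bore',circ(edge(d,wh,0,.028,c,.023),.023))
    p=proj(d,[[.64,.025,.013],[.625,.055,.013],[.55,.05,.018]]).astype(int);v=[im[y-2:y+3,x-2:x+3].mean((0,1)) for x,y in p]
    v=[v[1],v[2]]; print([a.round() for a in v])
    q=(v[0]+v[1])/2; br=(im@(v[1]-v[0])<q@(v[1]-v[0]))&(h[...,1]>90)
    print('pocket',circ(edge(d,br,0,.0175,np.array([.62,.047]),.057),.057))
E
```

```text
w1 ring (array([0.491 , 0.0898]), np.float64(0.0011), 260) bore (array([0.491 , 0.0898]), np.float64(0.0007), 114)
[array([ 9., 10., 11.]), array([154., 135., 100.])]
pocket (array([0.6147, 0.0517]), np.float64(0.0017), 17)
scene0 ring (array([0.4925, 0.0867]), np.float64(0.0009), 99) bore (array([0.4925, 0.0865]), np.float64(0.0009), 39)
[array([189., 136.,  98.]), array([232., 218., 180.])]
pocket (array([0.6214, 0.0434]), np.float64(0.002), 75)
top0 ring (array([0.4892, 0.091 ]), np.float64(0.0011), 102) bore (array([0.4891, 0.0912]), np.float64(0.0006), 43)
[array([111.,  72.,  42.]), array([151., 130.,  89.])]
pocket (array([0.6203, 0.0471]), np.float64(0.0018), 103)
```

>>> apply_moves --deltas '[{"tx": -0.008, "ty": 0.016, "tz": 0.03, "turn": 0}, {"tx": -0.0165, "ty": 0.0325, "tz": 0.065, "turn": 0}, {"tx": -0.0165, "ty": 0.0325, "tz": 0.1, "turn": 0}, {"tx": -0.0165, "ty": 0.0325, "tz": 0.135, "turn": 0}, {"tx": -0.0165, "ty": 0.0325, "tz": 0.16, "turn": 0}, {"tx": -0.0165, "ty": 0.0325, "tz": 0.175, "turn": 0}, {"tx": -0.0165, "ty": 0.0325, "tz": 0.18, "turn": 0}, {"tx": -0.0165, "ty": 0.0325, "tz": 0.18, "turn": 0}]' --grip 0

```text
clock: 2.7
tool_pos: [0.4912, 0.0882, 0.0687]
tcp_rot: [[-0.953, 0.303, -0.001], [0.303, 0.953, -0.0], [0.0, -0.001, -1.0]]
contact_force: [-0.7, -0.1, -0.2]
width: -0.001
grip_force: 0.0
```

```bash
python3 - <<'E'
from h import *
d=snap('wrist','w2')
st=robot.sense();R=np.array(st['tcp_rot']);p=np.array(st['tool_pos'])
print(p,st['clock'],st['contact_force'])
print((R.T@(np.array([.491,.089,.045])-p)).round(4),(R.T@(np.array([.621,.0455,.045])-np.array([.491,.089,.045]))).round(4))
snap('scene','scene3')
E
```

```text
[0.49177193 0.08862692 0.06944049] 2.75 [-0.57541695 -0.10011112 -0.03557431]
[0.0009 0.0001 0.0244] [-1.371e-01 -2.100e-03  1.000e-04]
```

View pics/w2.png

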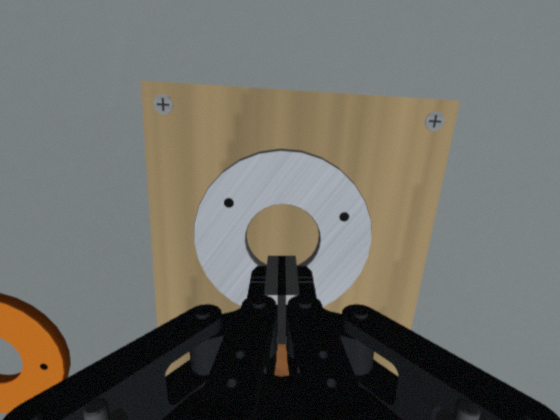

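The fingertips at column 282 line up with the bore centre at (282,236), and the measured residual is under 1 mm. Now to lower the closed fingers into the bore.

>>> apply_moves --deltas '[{"tx": 0.0005, "ty": 0, "tz": 0.006, "turn": 0}, {"tx": 0.0005, "ty": 0, "tz": 0.012, "turn": 0}, {"tx": 0.0005, "ty": 0, "tz": 0.017, "turn": 0}, {"tx": 0.0005, "ty": 0, "tz": 0.021, "turn": 0}, {"tx": 0.0005, "ty": 0, "tz": 0.024, "turn": 0}, {"tx": 0.0005, "ty": 0, "tz": 0.024, "turn": 0}, {"tx": 0.0005, "ty": 0, "tz": 0.024, "turn": 0}]' --grip 0

```text
clock: 3.5
tool_pos: [0.491, 0.0894, 0.0447]
tcp_rot: [[-0.953, 0.302, 0.0], [0.302, 0.953, -0.0], [-0.0, -0.0, -1.0]]
contact_force: [0.3, -0.0, -1.1]
width: 0.001
grip_force: 0.0
```

>>> apply_moves --deltas '[{"tx": -0.005, "ty": 0, "tz": 0, "turn": 0}, {"tx": -0.012, "ty": 0, "tz": 0, "turn": 0}, {"tx": -0.022, "ty": 0, "tz": 0, "turn": 0}, {"tx": -0.033, "ty": -0.0005, "tz": 0, "turn": 0}, {"tx": -0.044, "ty": -0.0005, "tz": 0, "turn": 0}, {"tx": -0.055, "ty": -0.001, "tz": 0, "turn": 0}, {"tx": -0.066, "ty": -0.001, "tz": 0, "turn": 0}, {"tx": -0.077, "ty": -0.0015, "tz": 0, "turn": 0}, {"tx": -0.088, "ty": -0.002, "tz": 0, "turn": 0}, {"tx": -0.099, "ty": -0.002, "tz": 0, "turn": 0}, {"tx": -0.108, "ty": -0.002, "tz": 0, "turn": 0}, {"tx": -0.114, "ty": -0.002, "tz": 0, "turn": 0}]' --grip 0

```text
clock: 4.7
tool_pos: [0.5998, 0.0527, 0.0446]
tcp_rot: [[-0.953, 0.303, 0.0], [0.303, 0.953, -0.0], [-0.0, -0.0, -1.0]]
contact_force: [-0.1, 0.9, -0.4]
width: -0.002
grip_force: 0.0
```

```bash
python3 - <<'E'
from h import *
d=snap('wrist','w3');snap('scene','scene4')
st=robot.sense();R=np.array(st['tcp_rot']);p=np.array(st['tool_pos'])
print(p,st['clock'],st['contact_force'],st['torque'])
print((R.T@(np.array([.621,.0455,.045])-p)).round(4))
a=cv2.imread('pics/w3.png');b=cv2.imread('pics/scene4.png')[140:290,170:330];b=cv2.resize(b,(448,420),interpolation=3)
cv2.imwrite('pics/c3.png',cv2.resize(np.hstack([a,b]),(800,333)))
E
```

```text
[0.59962161 0.05271702 0.04449209] 4.8 [0.13819691 0.43713777 0.2329494 ] [ 0.04143916  0.06531834 -0.00678333]
[-0.0226 -0.0004 -0.0005]
```

View pics/c3.png

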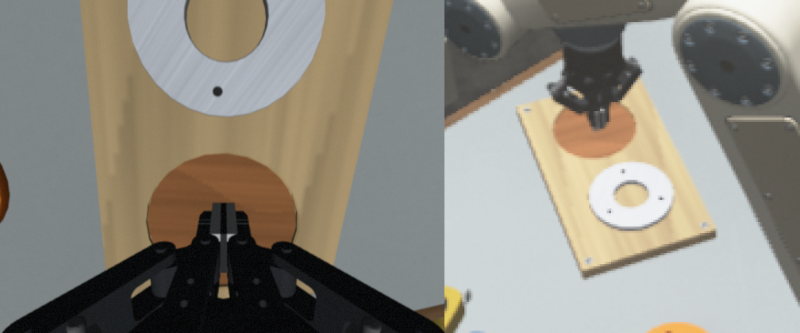

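The crop shows the ring still at the far end with an empty bore, and the fingers over the pocket. So the fingertips passed above the ring. I'll measure where the tips really are.

```bash
python3 - <<'E'
from h import *
d=load('w3');T=d['T_tool_cam'];print(T.round(4))
for z in(0,.006,.015,.02,.025,.03):
    X=np.array([[x,y,z,1] for x in(-.011,.011) for y in (-.0145,.0145)])
    c=(np.linalg.inv(T)@X.T)[:3];u=K(d)@c;print(z,(u[:2]/u[2]).T.round().tolist())
s=load('scene4')
st=robot.sense();p=np.array(st['tool_pos']);print(p)
for z in(.0,.02,.03,.04,.05): print(z,proj(s,[[p[0],p[1],z]]).round(1),proj(d,[[p[0],p[1],z]]).round(1))
h=cv2.cvtColor(s['pixels'],cv2.COLOR_RGB2HSV).astype(int);wh=(h[...,1]<45)&(h[...,2]>140)
y,x=np.nonzero(wh[190:270,200:295]);w=world(s,np.c_[x+200,y+190],.028);w=w[np.hypot(*(w[:,:2]-[.491,.089]).T)<.09];print(np.median(w,0))
# jig-height grid: enlarged tip picture
cv2.imwrite('pics/c4.png',np.hstack([cv2.resize(cv2.imread('pics/scene4.png')[150:230,200:280],(480,480),interpolation=3),cv2.resize(cv2.imread('pics/w3.png')[240:400,230:340][:, :],(320,480),interpolation=3)]))
E
```

```text
[[ 6.000e-04 -9.533e-01 -3.020e-01  7.820e-02]
 [ 1.000e+00  4.000e-04  8.000e-04  8.000e-04]
 [-6.000e-04 -3.020e-01  9.533e-01 -1.431e-01]
 [ 0.000e+00  0.000e+00  0.000e+00  1.000e+00]]
0 [[251.0, 293.0], [308.0, 293.0], [249.0, 253.0], [309.0, 253.0]]
0.006 [[252.0, 287.0], [307.0, 287.0], [251.0, 248.0], [308.0, 248.0]]
0.015 [[253.0, 278.0], [306.0, 278.0], [252.0, 241.0], [307.0, 241.0]]
0.02 [[254.0, 273.0], [305.0, 273.0], [253.0, 237.0], [306.0, 237.0]]
0.025 [[255.0, 269.0], [305.0, 269.0], [254.0, 234.0], [306.0, 234.0]]
0.03 [[255.0, 265.0], [304.0, 265.0], [254.0, 231.0], [305.0, 231.0]]
[0.59962161 0.05271702 0.04449209]
0.0 [[239.6 206.8]] [[279.8 238.2]]
0.02 [[239.2 202.5]] [[279.6 251.8]]
0.03 [[239.  200.3]] [[279.5 259.7]]
0.04 [[238.8 198. ]] [[279.5 268.5]]
0.05 [[238.6 195.8]] [[279.4 278.5]]
[0.48868195 0.08625923 0.028     ]
```

View pics/c4.png

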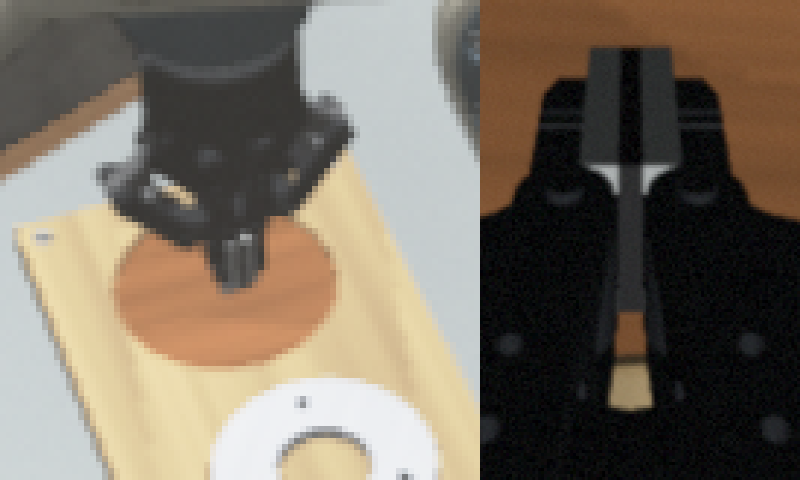

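The tip is at scene (240,198) and at wrist row 256. Both put it at z≈0.046, level with the reported TCP rather than 25 mm ahead of it. The fingers therefore never entered the bore, and the ring is untouched. I'll go back over the bore and descend about 25 mm further, carefully, using contact force as the check.

>>> apply_moves --deltas '[{"tx": 0.01, "ty": 0, "tz": -0.006, "turn": 0}, {"tx": 0.04, "ty": 0.001, "tz": -0.008, "turn": 0}, {"tx": 0.075, "ty": 0.002, "tz": -0.008, "turn": 0}, {"tx": 0.105, "ty": 0.002, "tz": -0.008, "turn": 0}, {"tx": 0.1145, "ty": 0.002, "tz": -0.006, "turn": 0}, {"tx": 0.1145, "ty": 0.002, "tz": 0, "turn": 0}, {"tx": 0.1145, "ty": 0.002, "tz": 0.003, "turn": 0}, {"tx": 0.1145, "ty": 0.002, "tz": 0.006, "turn": 0}, {"tx": 0.1145, "ty": 0.002, "tz": 0.009, "turn": 0}, {"tx": 0.1145, "ty": 0.002, "tz": 0.012, "turn": 0}, {"tx": 0.1145, "ty": 0.002, "tz": 0.014, "turn": 0}, {"tx": 0.1145, "ty": 0.002, "tz": 0.014, "turn": 0}]' --grip 0

```text
clock: 6.0
tool_pos: [0.4904, 0.0893, 0.0302]
tcp_rot: [[-0.953, 0.303, -0.001], [0.303, 0.953, -0.0], [0.001, -0.001, -1.0]]
contact_force: [-0.8, -0.3, 0.0]
width: -0.003
grip_force: 0.0
```

```bash
python3 - <<'E'
from h import *
st=robot.sense();print(st['tool_pos'],st['contact_force'],st['clock'])
E
```

```text
[0.49039366 0.08930604 0.03022612] [-0.80443641 -0.28499354  0.02072749] 6.0
```

No contact at TCP z=0.030, which confirms the short tips. Continuing down in small steps.

>>> apply_moves --deltas '[{"tx": 0, "ty": 0, "tz": 0.002, "turn": 0}, {"tx": 0, "ty": 0, "tz": 0.004, "turn": 0}, {"tx": 0, "ty": 0, "tz": 0.006, "turn": 0}, {"tx": 0, "ty": 0, "tz": 0.008, "turn": 0}, {"tx": 0, "ty": 0, "tz": 0.0095, "turn": 0}, {"tx": 0, "ty": 0, "tz": 0.0095, "turn": 0}]' --grip 0

```text
clock: 6.6
tool_pos: [0.4903, 0.0894, 0.021]
tcp_rot: [[-0.953, 0.303, -0.0], [0.303, 0.953, -0.0], [0.0, -0.0, -1.0]]
contact_force: [0.1, 0.1, -0.5]
width: -0.002
grip_force: 0.0
```

>>> apply_moves --deltas '[{"tx": 0, "ty": 0, "tz": 0.001, "turn": 0}, {"tx": -0.004, "ty": 0, "tz": 0.001, "turn": 0}, {"tx": -0.009, "ty": 0, "tz": 0.001, "turn": 0}, {"tx": -0.015, "ty": 0, "tz": 0.001, "turn": 0}, {"tx": -0.02, "ty": 0, "tz": 0.001, "turn": 0}, {"tx": -0.025, "ty": 0, "tz": 0.001, "turn": 0}]' --grip 0

```text
clock: 7.2
tool_pos: [0.5142, 0.0817, 0.0201]
tcp_rot: [[-0.953, 0.303, -0.001], [0.303, 0.953, -0.0], [0.001, -0.0, -1.0]]
contact_force: [-2.6, 0.3, 2.6]
width: 0.002
grip_force: 1.5
```

```bash
cat >> h.py <<'E'
from scipy.optimize import least_squares
def ring(d,c,zt=.028,thr=140):
    h=cv2.cvtColor(d['pixels'],cv2.COLOR_RGB2HSV).astype(int);m=((h[...,1]<45)&(h[...,2]>thr)).astype(np.uint8)
    m=cv2.morphologyEx(m,cv2.MORPH_OPEN,np.ones((3,3)))
    w=np.vstack([world(d,ct[:,0],zt) for ct in cv2.findContours(m,cv2.RETR_LIST,cv2.CHAIN_APPROX_NONE)[0]])[:,:2]
    for tol in(.02,.008,.005):
        q=w[np.abs(np.hypot(*(w-c).T)-.055)<tol]
        f=least_squares(lambda k:np.hypot(*(q-k).T)-.055,c,loss='soft_l1',f_scale=.001);c=f.x
    return c.round(4),np.abs(f.fun).mean().round(4),len(q)
E
python3 - <<'E'
from h import *
d=snap('wrist','w5');st=robot.sense();p=np.array(st['tool_pos']);s=snap('scene','scene5')
print(p,st['contact_force'])
for z in(.028,): print(ring(d,p[:2]-[.007,-.002]),ring(s,p[:2]-[.007,-.002]))
E
```

```text
[0.51511778 0.08155867 0.02012242] [-1.16438995 -0.94766007  1.44458992]
(array([0.5035, 0.086 ]), np.float64(0.0008), 476) (array([0.5038, 0.0833]), np.float64(0.001), 74)
```

The ring now follows, trailing the tool by about 12 mm. Dragging most of the way.

>>> apply_moves --deltas '[{"tx": -0.008, "ty": 0, "tz": 0, "turn": 0}, {"tx": -0.018, "ty": -0.0005, "tz": 0, "turn": 0}, {"tx": -0.028, "ty": -0.0005, "tz": 0, "turn": 0}, {"tx": -0.038, "ty": -0.001, "tz": 0, "turn": 0}, {"tx": -0.048, "ty": -0.001, "tz": 0, "turn": 0}, {"tx": -0.058, "ty": -0.0015, "tz": 0, "turn": 0}, {"tx": -0.068, "ty": -0.0015, "tz": 0, "turn": 0}, {"tx": -0.078, "ty": -0.002, "tz": 0, "turn": 0}, {"tx": -0.088, "ty": -0.002, "tz": 0, "turn": 0}, {"tx": -0.097, "ty": -0.0025, "tz": 0, "turn": 0}, {"tx": -0.105, "ty": -0.0025, "tz": 0, "turn": 0}, {"tx": -0.11, "ty": -0.0025, "tz": 0, "turn": 0}]' --grip 0

```text
clock: 8.5
tool_pos: [0.6192, 0.0459, 0.02]
tcp_rot: [[-0.953, 0.303, 0.0], [0.303, 0.953, -0.0], [-0.0, -0.0, -1.0]]
contact_force: [-1.1, -0.1, -0.1]
width: 0.001
grip_force: 0.5
```

```bash
python3 - <<'E'
from h import *
d=snap('wrist','w6');st=robot.sense();p=np.array(st['tool_pos']);R=np.array(st['tcp_rot']);s=snap('scene','scene6')
print(p,st['contact_force'])
a=ring(d,p[:2]-[.0115,-.004]);b=ring(s,p[:2]-[.0115,-.004]);print(a,b)
for r in(a,b):print((R.T@np.r_[np.array([.621,.0455])-r[0],0]).round(4))
E
```

```text
[0.61968648 0.04582384 0.02007597] [ 1.59140389  0.17444885 -0.34388029]
(array([0.6087, 0.0503]), np.float64(0.0009), 461) (array([0.6113, 0.0465]), np.float64(0.0017), 67)
[-0.0132 -0.0009  0.    ]
[-0.0095  0.002   0.    ]
```

>>> apply_moves --deltas '[{"tx": -0.002, "ty": 0, "tz": 0, "turn": 0}, {"tx": -0.004, "ty": 0, "tz": 0, "turn": 0}, {"tx": -0.006, "ty": 0, "tz": 0, "turn": 0}, {"tx": -0.008, "ty": 0, "tz": 0, "turn": 0}, {"tx": -0.0095, "ty": 0, "tz": 0, "turn": 0}, {"tx": -0.0105, "ty": 0, "tz": 0, "turn": 0}, {"tx": -0.0105, "ty": 0, "tz": 0, "turn": 0}]' --grip 0

```text
clock: 9.3
tool_pos: [0.6287, 0.043, 0.0202]
tcp_rot: [[-0.953, 0.303, 0.0], [0.303, 0.953, -0.0], [-0.0, -0.0, -1.0]]
contact_force: [-0.4, 0.8, -0.4]
width: -0.001
grip_force: 0.2
```

```bash
python3 - <<'E'
from h import *
d=snap('wrist','w7');st=robot.sense();p=np.array(st['tool_pos']);R=np.array(st['tcp_rot']);s=snap('scene','scene7')
print(p,st['contact_force'])
for z in(.028,.023): print(z,ring(d,p[:2]-[.0115,-.004],z),ring(s,p[:2]-[.0115,-.004],z))
E
```

```text
[0.62866141 0.04303652 0.02025649] [ 0.89191873 -0.14869228 -0.69271169]
0.028 (array([0.6183, 0.0472]), np.float64(0.0011), 445) (array([0.6187, 0.0443]), np.float64(0.0015), 71)
0.023 (array([0.6183, 0.0473]), np.float64(0.0004), 456) (array([0.6222, 0.0417]), np.float64(0.0014), 71)
```

>>> apply_moves --deltas '[{"tx": -0.001, "ty": 0, "tz": 0, "turn": 0}, {"tx": -0.002, "ty": 0, "tz": 0, "turn": 0}, {"tx": -0.002, "ty": 0, "tz": 0, "turn": 0}]' --grip 0

```text
clock: 9.7
tool_pos: [0.6303, 0.0425, 0.0201]
tcp_rot: [[-0.953, 0.303, -0.0], [0.303, 0.953, 0.0], [0.0, -0.0, -1.0]]
contact_force: [-1.5, -0.6, -0.8]
width: -0.001
grip_force: 0.5
```

```bash
python3 - <<'E'
from h import *
d=snap('wrist','w8');st=robot.sense();p=np.array(st['tool_pos']);s=snap('scene','scene8')
print(p,st['contact_force'])
for z in(.028,.023): print(z,ring(d,p[:2]-[.0115,-.004],z),ring(s,p[:2]-[.0115,-.004],z))
d=load('w6');
for z in(.028,.023):print(ring(d,np.array([.609,.05]),z))
E
```

```text
[0.63033558 0.0424689  0.02014971] [-1.60670656  0.10050468 -0.78992387]
0.028 (array([0.6198, 0.0467]), np.float64(0.0011), 444) (array([0.6198, 0.0442]), np.float64(0.0012), 69)
0.023 (array([0.6198, 0.0468]), np.float64(0.0004), 455) (array([0.6232, 0.0417]), np.float64(0.0011), 70)
(array([0.6087, 0.0503]), np.float64(0.0009), 461)
(array([0.6088, 0.0503]), np.float64(0.0006), 487)
```

>>> apply_moves --deltas '[{"tx": -0.001, "ty": 0, "tz": 0, "turn": 0}, {"tx": -0.002, "ty": 0, "tz": 0, "turn": 0}, {"tx": -0.002, "ty": 0, "tz": 0, "turn": 0}]' --grip 0

```text
clock: 10.1
tool_pos: [0.6328, 0.0418, 0.0204]
tcp_rot: [[-0.953, 0.302, 0.001], [0.302, 0.953, -0.0], [-0.001, 0.0, -1.0]]
contact_force: [-0.4, 0.9, -0.8]
width: -0.001
grip_force: 0.0
```

```bash
python3 - <<'E'
from h import *
d=snap('wrist','w9');st=robot.sense();p=np.array(st['tool_pos']);s=snap('scene','scene9')
print(p,st['contact_force'])
for z in(.028,.023): print(z,ring(d,p[:2]-[.0115,-.004],z),ring(s,p[:2]-[.0115,-.004],z))
E
```

```text
[0.63269774 0.04185182 0.02039893] [-0.37529965 -0.04098858 -0.60569962]
0.028 (array([0.6214, 0.0464]), np.float64(0.0017), 440) (array([0.6171, 0.0463]), np.float64(0.0009), 75)
0.023 (array([0.6215, 0.0464]), np.float64(0.0008), 454) (array([0.6207, 0.0437]), np.float64(0.0008), 75)
```

In the scene view the ring shifted by what a 5 mm drop would give, so it seems to have fallen in. I'll back off inside the bore, lift straight up and look.

>>> apply_moves --deltas '[{"tx": 0.002, "ty": 0, "tz": 0, "turn": 0}, {"tx": 0.005, "ty": 0, "tz": 0, "turn": 0}, {"tx": 0.005, "ty": 0, "tz": -0.005, "turn": 0}, {"tx": 0.005, "ty": 0, "tz": -0.015, "turn": 0}, {"tx": 0.006, "ty": 0, "tz": -0.04, "turn": 0}, {"tx": 0.03, "ty": 0, "tz": -0.08, "turn": 0}, {"tx": 0.06, "ty": 0, "tz": -0.12, "turn": 0}, {"tx": 0.1, "ty": 0, "tz": -0.15, "turn": 0}, {"tx": 0.14, "ty": 0, "tz": -0.17, "turn": 0}, {"tx": 0.15, "ty": 0, "tz": -0.18, "turn": 0}, {"tx": 0.15, "ty": 0, "tz": -0.18, "turn": 0}]' --grip 0

```text
clock: 11.3
tool_pos: [0.4894, 0.088, 0.2034]
tcp_rot: [[-0.954, 0.301, 0.006], [0.301, 0.954, 0.002], [-0.005, 0.004, -1.0]]
contact_force: [0.4, 0.3, -0.3]
width: -0.0
grip_force: 0.0
```

```bash
python3 - <<'E'
from h import *
d=snap('wrist','w10');st=robot.sense();s=snap('scene','scene10');t=snap('top','top10')
print(st['tool_pos'],st['contact_force'],st['clock'])
c=np.array([.621,.0455])
for z in(.028,.023): print(z,ring(d,c,z),ring(s,c,z),ring(t,c,z,110))
x,y=proj(d,[[.621,.0455,.023]])[0].astype(int);print(x,y)
A=cv2.imread('pics/scene10.png')[160:280,180:310];A=cv2.resize(A,(455,420),interpolation=3)
B=cv2.imread('pics/w10.png')
cv2.imwrite('pics/c10.png',cv2.resize(np.hstack([A,B]),(800,331)))
for n in ('scene0','scene10'):
    pass
a,b=cv2.imread('pics/scene0.png').astype(int),cv2.imread('pics/scene10.png').astype(int)
print('tape diff',np.abs(a-b)[262:296,145:185].mean())
a,b=cv2.imread('pics/top0.png').astype(int),cv2.imread('pics/top10.png').astype(int)
print('multimeter diff',np.abs(a-b)[180:232,390:424].mean(),'tape',np.abs(a-b)[170:200,125:160].mean())
E
```

```text
[0.48963605 0.08765158 0.20160162] [ 1.34450051 -0.55233709  0.40229867] 11.35
0.028 (array([0.6213, 0.0463]), np.float64(0.0015), 104) (array([0.618 , 0.0462]), np.float64(0.001), 91) (array([0.6173, 0.0486]), np.float64(0.0013), 84)
0.023 (array([0.6232, 0.0458]), np.float64(0.0014), 108) (array([0.6217, 0.0435]), np.float64(0.001), 91) (array([0.6185, 0.0487]), np.float64(0.0013), 84)
278 303
tape diff 9.968137254901961
multimeter diff 2.341628959276018 tape 72.92
```

View pics/c10.png

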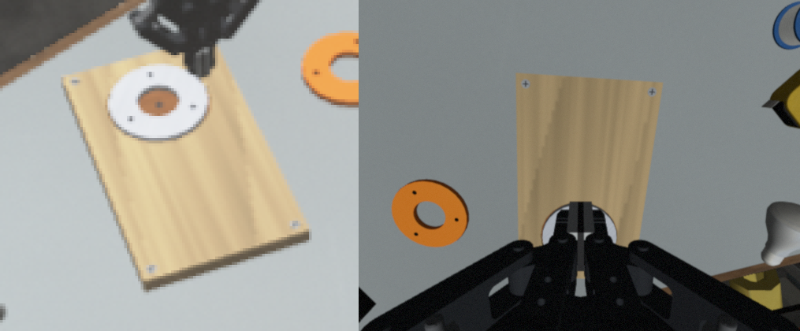

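The ring is in the pocket, with the brown floor and centre dot showing concentrically through its bore at crop (158,102). The picture budget is used up. To rule out a tilt, I'll triangulate the three dots numerically from two wrist views.

>>> apply_moves --deltas '[{"tx": -0.03, "ty": 0.015, "tz": -0.01, "turn": 0}, {"tx": -0.06, "ty": 0.03, "tz": -0.01, "turn": 0}, {"tx": -0.09, "ty": 0.045, "tz": -0.01, "turn": 0}, {"tx": -0.115, "ty": 0.05, "tz": -0.01, "turn": 0}, {"tx": -0.115, "ty": 0.05, "tz": -0.01, "turn": 0}, {"tx": -0.115, "ty": 0.05, "tz": -0.01, "turn": 0}, {"tx": -0.115, "ty": 0.05, "tz": -0.01, "turn": 0}, {"tx": -0.115, "ty": 0.05, "tz": -0.01, "turn": 0}]' --grip 0

```text
clock: 12.25
tool_pos: [0.6135, 0.1, 0.2103]
tcp_rot: [[-0.953, 0.302, -0.0], [0.302, 0.953, 0.0], [0.0, -0.0, -1.0]]
contact_force: [0.4, 0.2, 0.3]
width: -0.001
grip_force: 0.0
```

```bash
python3 -c "
from h import *
d=snap('wrist','w11');print(robot.sense()['tool_pos'])
print(ring(d,np.array([.621,.0455]),.023))"
```

```text
[0.6136034  0.10011503 0.21059291]
(array([0.6204, 0.047 ]), np.float64(0.0013), 282)
```

>>> apply_moves --deltas '[{"tx": 0, "ty": -0.03, "tz": 0, "turn": 0}, {"tx": 0, "ty": -0.06, "tz": 0, "turn": 0}, {"tx": 0, "ty": -0.09, "tz": 0, "turn": 0}, {"tx": 0, "ty": -0.1, "tz": 0, "turn": 0}, {"tx": 0, "ty": -0.1, "tz": 0, "turn": 0}, {"tx": 0, "ty": -0.1, "tz": 0, "turn": 0}, {"tx": 0, "ty": -0.1, "tz": 0, "turn": 0}, {"tx": 0, "ty": -0.1, "tz": 0, "turn": 0}]' --grip 0

```text
clock: 13.1
tool_pos: [0.584, 0.0057, 0.21]
tcp_rot: [[-0.953, 0.301, -0.0], [0.301, 0.953, 0.0], [0.0, -0.0, -1.0]]
contact_force: [0.2, -0.3, 0.5]
width: -0.002
grip_force: 0.0
```

```bash
python3 - <<'E'
from h import *
d2=snap('wrist','w12');d1=load('w11');print(robot.sense()['tool_pos'],robot.sense()['clock'])
def dots(d,c):
    g=cv2.cvtColor(d['pixels'],cv2.COLOR_RGB2GRAY);bh=cv2.morphologyEx(g,cv2.MORPH_BLACKHAT,cv2.getStructuringElement(2,(11,11)))
    n,l,st,ce=cv2.connectedComponentsWithStats((bh>50).astype(np.uint8));o=[]
    for i in range(1,n):
        if 4<st[i,4]<90:
            ys,xs=np.nonzero(l==i);wt=bh[ys,xs].astype(float);p=np.array([(xs*wt).sum(),(ys*wt).sum()])/wt.sum()
            w=world(d,p,.023)[0,:2];r=np.hypot(*(w-c))
            if .026<r<.052:o.append((p,w,st[i,4]))
    return o
c=np.array([.621,.046])
o1,o2=dots(d1,c),dots(d2,c)
P=lambda d:K(d)@np.c_[d['R'],d['t']]
for a in o1: print('1',a[0].round(1),a[1].round(4),a[2])
for b in o2: print('2',b[0].round(1),b[1].round(4),b[2])
for a in o1:
    for b in o2:
        if np.hypot(*(a[1]-b[1]))<.008:
            X=cv2.triangulatePoints(P(d1),P(d2),a[0],b[0]);print((X[:3]/X[3]).ravel().round(4))
print(ring(d1,c,.023),ring(d2,c,.023))
E
```

```text
[0.5839247  0.005601   0.20997323] 13.15
1 [203.9 183.3] [0.5869 0.0249] 26
1 [269.6 193.6] [0.6181 0.0867] 25
1 [230.5 240.7] [0.6561 0.0288] 22
2 [298.6 183.2] [0.5869 0.0248] 25
2 [363.4 193.6] [0.6181 0.0867] 25
2 [319.9 240.7] [0.6561 0.0288] 21
[0.5869 0.0248 0.0228]
[0.6181 0.0867 0.023 ]
[0.6561 0.0288 0.0229]
(array([0.6204, 0.047 ]), np.float64(0.0013), 282) (array([0.6203, 0.047 ]), np.float64(0.0011), 284)
```

All three dots triangulate to z = 0.0228–0.0230 m, exactly the seated height, so the ring lies flat in the pocket. The hand is about 0.19 m above it.

```bash
python3 -c "
from rig import robot
print(robot.sign_off())"
```

```text
the job is handed in; nothing more can be done
None
```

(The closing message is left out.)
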